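# Check a screw cap on the thread gauge and sort it

## Task

Take the screw cap that stands on the yellow mat, screw it clockwise onto the threaded gauge until it stops turning and the gauge's pointer swings into the green, never as far as the red on either side. Then unscrew it and stand it upright in the green dish if it went fully home (skirt down on the gauge's flange), or in the red dish if it stopped short. Leave the cap on the grey mat and the other things in the drawer where they are.

Things in the scene. Friction and masses are not known exactly. Their poses are not given: they have to be found in the camera images.
- cap_a_bar (a point): Screw cap, about 90 g: knurled steel skirt 46 mm across, 24 mm tall, walnut thumb bar on top 40 mm long, 14 wide, 28 tall. Point: bar's centre, 38 mm above the cap's underside; z up, x along the bar. Grip across the 14 mm; the wider skirt begins 14 mm below this point. Both caps look alike; either may be the bad one. Inside, 4 lugs 3 mm above the skirt's lower edge, at the bar's ends and sides (every 90 degrees).
- cap_b_bar (a point): Screw cap, about 90 g: knurled steel skirt 46 mm across, 24 mm tall, walnut thumb bar on top 40 mm long, 14 wide, 28 tall. Point: bar's centre, 38 mm above the cap's underside; z up, x along the bar. Grip across the 14 mm; the wider skirt begins 14 mm below this point. Both caps look alike; either may be the bad one. Inside, 4 lugs 3 mm above the skirt's lower edge, at the bar's ends and sides (every 90 degrees).
- gauge_seat (a point): Centre of the upper face of the gauge's steel flange (56 mm across, 26 mm above the drawer floor), on which a good cap's skirt comes to rest. z up along the threaded post. x points at one of four red ticks on the flange, 90 degrees apart. Turns with the spindle. A good cap meets the flange 1.0 rad after the thread bites; a bad one (old liner stuck inside) stops 0.4 rad after it, 4 mm above the flange.
- gauge_top (a point): Centre of the post's top, 17.2 mm above the flange. Thread 35 mm across in a cap bore of 39 mm; four starts, pulls the cap down 7 mm per rad clockwise (from above). Lower the cap with its bar over two opposite ticks (within 0.1 rad): the lugs drop between the starts and its underside rests 7 mm above the flange. Turned 0.25 rad clockwise, the thread bites. Let the cap go down as it turns, or it binds.
- spindle (a joint): The gauge's threaded post and flange turn together against a torsion spring (0.8 N m per rad) and carry a black pointer; value in rad, 0 at rest, positive clockwise seen from above (the way a cap is screwed on). On the dial: white up to 0.12, green 0.12 to 0.35, yellow to 0.45, red beyond 0.45, and red beyond -0.45 on the other side. It springs back when let go.
- mat_check_top (a point): Centre of the top of the yellow round mat, 84 mm across, 3 mm thick: the cap to check stands here.
- mat_wait_top (a point): Centre of the top of the grey round mat, 84 mm across: the cap standing here waits for later and stays.
- dish_green_floor (a point): Centre of the inner floor of the green square dish for good caps: 104 mm outside, 4 mm walls, 18 mm tall, floor 4 mm thick. z up, x and y along its sides.
- dish_red_floor (a point): Centre of the inner floor of the red square dish for bad caps; same size as the green one.
- can_opener_mid (a point): Bystander, loose in the drawer. Rotary can opener, black handles, steel crank, about 150 mm long; its middle, 8 mm above the drawer floor.
- corkscrew_mid (a point): Bystander, loose in the drawer. Corkscrew with a 90 mm walnut T-handle; middle of the handle.
- pourer_mid (a point): Bystander, loose in the drawer. Pewter wine pourer, standing, 85 mm tall; on its axis, 35 mm up.
- fish_opener_mid (a point): Bystander, loose in the drawer. Blue enamelled bottle opener shaped like a fish, 135 mm long, 6 mm thick; its middle.

How it is judged (in metres and radians):
On the way:
1. the cap from the yellow mat is screwed on the gauge as far as it goes (good: under 1.8 mm from the flange; bad: stopped 2.5 to 5.5 mm above it) with the pointer past 0.12 rad, held 0.15 s (value of joint spindle above 0.12 rad and ((horizontal distance between cap_a_bar and gauge_seat below 0.005 m and z of cap_a_bar in the frame of gauge_seat between 0.036 and 0.0398 m and angle between cap_a_bar's own z axis and vertical below 0.12 rad and horizontal distance between cap_b_bar and mat_wait_top below 0.025 m and angle between cap_b_bar's own z axis and vertical below 0.1 rad) or (horizontal distance between cap_b_bar and gauge_seat below 0.005 m and z of cap_b_bar in the frame of gauge_seat between 0.0405 and 0.0435 m and angle between cap_b_bar's own z axis and vertical below 0.12 rad and horizontal distance between cap_a_bar and mat_wait_top below 0.025 m and angle between cap_a_bar's own z axis and vertical below 0.1 rad))), for 0.15 s.
At the end, for the whole second after the job is handed in: The checked cap stands upright (within 0.1 rad) and still on the floor of the right dish, its axis within 30 mm of the dish's centre along either side: green if it went fully home, red if it stopped short. The other cap stands on the grey mat, within 25 mm of its centre (((x of cap_a_bar in the frame of dish_green_floor between -0.03 and 0.03 m and y of cap_a_bar in the frame of dish_green_floor between -0.03 and 0.03 m and z of cap_a_bar in the frame of dish_green_floor between 0.034 and 0.042 m and angle between each of cap_a_bar, cap_b_bar's own z axis and vertical below 0.1 rad and horizontal distance between cap_b_bar and mat_wait_top below 0.025 m and linear speed of each of cap_a, cap_b below 0.02 m/s) or (x of cap_b_bar in the frame of dish_red_floor between -0.03 and 0.03 m and y of cap_b_bar in the frame of dish_red_floor between -0.03 and 0.03 m and z of cap_b_bar in the frame of dish_red_floor between 0.034 and 0.042 m and angle between each of cap_b_bar, cap_a_bar's own z axis and vertical below 0.1 rad and horizontal distance between cap_a_bar and mat_wait_top below 0.025 m and linear speed of each of cap_a, cap_b below 0.02 m/s))); the robot touches nothing.
It fails at once if the pointer is driven into the red (over 0.45 rad either way) (value of joint spindle above 0.45 rad or value of joint spindle below -0.45 rad).
It fails at once if the waiting cap is moved off the middle of the grey mat (not ((horizontal distance between cap_a_bar and mat_wait_top below 0.025 m and angle between cap_a_bar's own z axis and vertical below 0.1 rad) or (horizontal distance between cap_b_bar and mat_wait_top below 0.025 m and angle between cap_b_bar's own z axis and vertical below 0.1 rad))).
It fails at once if another thing in the drawer is moved by more than 30 mm (distance of any of can_opener_mid, corkscrew_mid, pourer_mid, fish_opener_mid from where it was at the start of the episode above 0.03 m).
It also fails if it takes over 58 s, if anything falls off the work surface, if the arm or the gripper's body presses on something with over 40 N, if the wrist force passes 120 N, or if a joint passes its speed limit or range.

## Robot

A 7-joint arm with a two-finger parallel gripper is mounted at the origin on the work surface. World frame = base frame: x ahead of the robot, y to its left, z up, the work surface at z = 0. Lengths are in mm, angles in rad, forces in N, time in s.
With the tool pointing down it reaches from about 400 to 850 mm from the base axis. Payload 10.4 kg.
Tool frame: the origin (TCP) lies between the finger pads; the fingertips stand 8 mm ahead of it and the grasp point (between the pads) lies 11 mm behind it (bot.tcp_to_tips is the distance from the TCP to the fingertips, in mm); z points along the fingers, y is the direction in which the jaws open and shut (so a half turn about z gives the same grasp; the last joint's range is limited). The gripper opens to 87 mm and grips with 3 to 60 N. Pads are 19 mm wide; open, the fingers measure 117 mm over their backs; the gripper's body (75 mm by 190 mm) begins 51 mm behind the grasp point.
Start: joints at [-1.185, 0.332, -0.065, 1.46, 0.022, 1.35, -0.088], TCP at [248.433, 573.528, 209.576] pointing down, gripper open.
Joint ranges: [-2.6, 2.6], [-0.5, 2.12], [-1.47, 1.34], [0.16, 2.42], [-1.27, 4.41], [0.06, 2.06], [-2.6, 2.6]. Speed limits (rad/s): [2.22, 2.22, 2.79, 2.79, 3.14, 3.14, 3.14].

## Interface

Orientations are given as [roll, pitch, yaw] about the fixed x, y, z axes, in that order (R = Rz(yaw) Ry(pitch) Rx(roll)).
In Python, from workcell import bot gives the robot as it stands.
- The arm moves only by the tool send_rows, never from a script. Its argument "targets" is one flat list of numbers, 6 for each row, row after row: the shift along the tool's x, y, z in m, then the turn, a rotation vector about the tool's x, y, z in rad. A call has exactly 8 rows; each row shifts and turns the pose as measured when the row begins, along the tool's axes as they then stand; what a row does not reach is not made up. A row lasts 1/10 s, in which the tool goes at most 50 mm and 8.59 degrees, less where a joint would pass 70% of its speed; a pose out of reach is approached as far as the arm can. A call with a gripper value outside its range is refused whole. "jaw" is the finger opening in m, from 0 to 0.087, set as the call begins (left out, the last holds). The fingers move at their own pace and stop on an object; "grip_force" is the grip in N (left out, the last holds). Time passes only in rows, so rows that do not move let the fingers close, or fill a call up. It gives the time, the measured TCP pose, the force and the opening at its end, in the units of the state.
- bot.observe(): the state, without advancing time (a new reading comes with each control period).
- bot.grab_frame(name): name is "side" or "top" or "wrist"; returns the picture (480x640x3 uint8, red, green, blue); there is no depth.
- bot.camera_model(name): a dict with "fx", "fy", "cx", "cy" (pixels), "R" (3x3) and "t" (3): a world point X has camera coordinates R X + t; the wrist camera has in their place "tool_from_camera" (4x4, takes a point from camera to tool coordinates, whose origin is the TCP and whose axes are the flange's). Camera axes: x right, y down, z forward; pixel columns grow to the right and rows downward; lengths in mm; the calibration is good to about 2 mm. A picture is of the moment at which its call begins: read the wrist's pose just before it. camera_model takes no time and is no camera call.
- bot.sign_off(): hands the job in, once; it reports no verdict.
Trained networks look in the newest picture that a camera, given by its name, has taken for a name from the list of things; names that differ only in an ending like _2 or _b are one class to them, and where a whole thing is asked for, a point or a joint stands for the part that bears it (a point fixed in the world has none). Each returns a list of dicts, best first, with "confidence" (0 to 1); they miss things now and then, are a little off and sometimes report something else, mostly with a low value. They report only what shows in the picture. A call takes as long as a camera call.
- bot.masks_of(label, camera): "pixels" (480x640 bool, what is visible of it) and "extent" ([left, top, right, bottom] in pixels, round what is visible of it).
The state is a dict: "time_s": time; "qpos": joint angles; "joint_vel": joint speeds; "joint_torque": joint torques, N m; "position": TCP position; "ee_rot": TCP orientation; "force": force on the tool from outside, world axes, zero at the start; "torque": the same for the moment, N m; "width": opening from 0.0 (shut) to 1.0 (fully open).
Only numpy, scipy, OpenCV 4.12 (cv2) and the standard library are available. Lean on these libraries where they do the work, as an engineer would, in place of code of your own. Each camera call takes 0.05 s, during which the arm holds its last target.

## Working session

There is one attempt and no reset: what is moved stays moved. The work goes in short steps, Python scripts to look and compute and a tool call to move; the robot and the scene stay as the last step left them, time stands still between calls to the robot, and variables do not carry over. Pictures are saved under pics/ and viewed, and the job is handed in when it is done.

Besides the shell and the picture viewer there is one more tool, called after "Emit:" in YAML: its name, and indented under it one key for each argument. send_rows: Moves the arm, as the interface text tells. Its arguments: {"type":"object","properties":{"targets":{"type":"array"},"jaw":{"type":"number"},"grip_force":{"type":"number"}},"required":["targets"]}

```bash
ls; mkdir -p pics; python3 - <<'E'
from workcell import bot
import cv2
s=bot.observe();print({k:s[k] for k in s})
for n in ["top","side","wrist"]:
    im=bot.grab_frame(n);cv2.imwrite(f"pics/{n}0.png",im[:,:,::-1])
    print(n,bot.camera_model(n))
print(bot.observe()["time_s"])
E
```

```text
pics
{'time_s': 0.0, 'qpos': array([-1.18461383,  0.33289767, -0.06469513,  1.4609267 ,  0.02156328,
        1.34986669, -0.08851877]), 'joint_vel': array([-7.48196700e-04, -5.53310608e-04, -6.28766753e-05,  5.63449199e-04,
        1.76306087e-04,  5.47835450e-04,  1.03609530e-03]), 'joint_torque': array([ 4.21514260e-04, -6.23258615e+01,  2.46090547e-02, -3.89895773e+01,
       -6.14201557e-02,  3.98478890e-02,  1.65924944e-04]), 'position': array([248.27340606, 573.14710522, 208.74478072]), 'ee_rot': array([-3.14018798e+00,  2.86408873e-05,  2.73279941e+00]), 'force': array([-1.17012471,  0.66344365,  0.11344974]), 'torque': array([-0.03829913, -0.01982443,  0.03631931]), 'width': 0.9994519358183707}
top {'fx': 457.7005741262817, 'fy': 457.7005741262817, 'cx': 321.13109837799016, 'cy': 235.3465970534558, 'R': array([[-0.00679201, -0.9999705 , -0.00358728],
       [-0.99477729,  0.00712201, -0.10182051],
       [ 0.10184306,  0.00287698, -0.99479632]]), 't': array([  21.49607684,  611.69356075, 1097.60348239])}
side {'fx': 534.8722292889803, 'fy': 534.8722292889803, 'cx': 319.13560983013457, 'cy': 238.79513417109135, 'R': array([[ 9.21553951e-01, -3.88250124e-01,  3.97129165e-04],
       [-2.38485722e-01, -5.66878391e-01, -7.88526125e-01],
       [ 3.06370489e-01,  7.26574656e-01, -6.15001132e-01]]), 't': array([-565.80734913,  215.72892218,  981.7051613 ])}
wrist {'fx': 365.84587194692585, 'fy': 365.84587194692585, 'cx': 314.0347102819812, 'cy': 239.4313605548194, 'tool_from_camera': array([[ 2.96376043e-04, -9.58426449e-01, -2.85339541e-01,
         7.69169045e+01],
       [ 9.99999943e-01,  3.29396773e-04, -6.77317720e-05,
        -5.23981986e-01],
       [ 1.58905846e-04, -2.85339505e-01,  9.58426493e-01,
        -1.74957407e+02],
       [ 0.00000000e+00,  0.00000000e+00,  0.00000000e+00,
         1.00000000e+00]])}
0.15
```

View pics/top0.png

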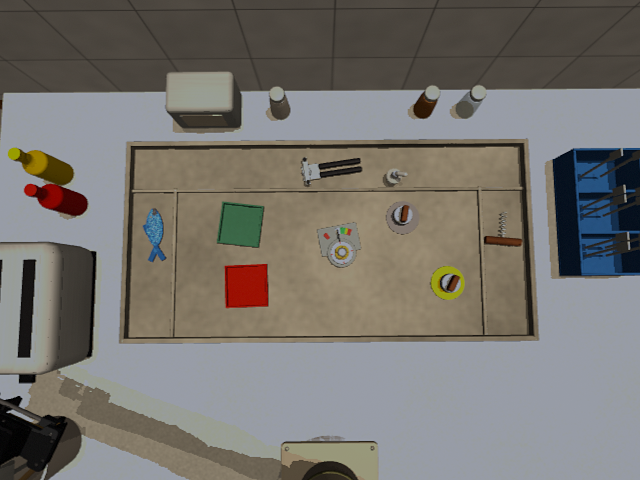

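View pics/side0.png

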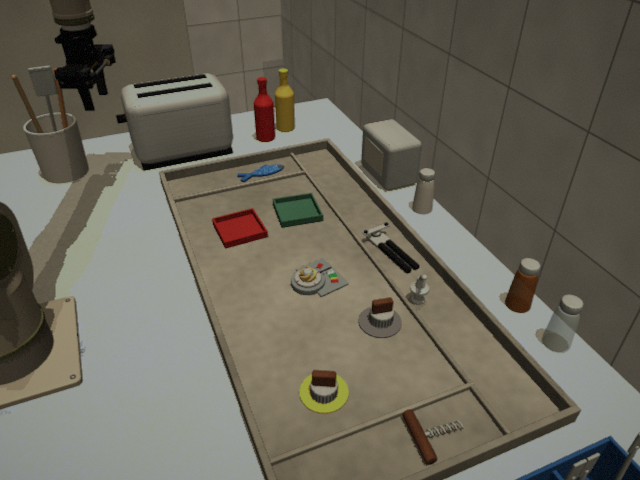

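View pics/wrist0.png

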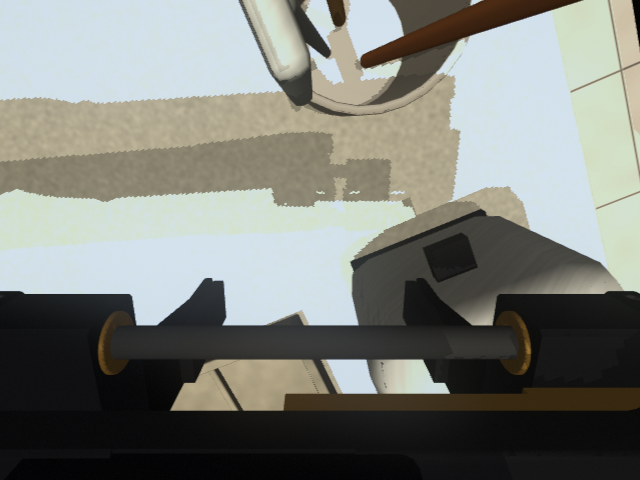

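```bash
cat > h.py <<'E'
from workcell import bot
import numpy as np, cv2
from scipy.spatial.transform import Rotation as Ro
def cam(n,s=None):
    m=bot.camera_model(n)
    K=np.array([[m['fx'],0,m['cx']],[0,m['fy'],m['cy']],[0,0,1]])
    if n=='wrist':
        T=m['tool_from_camera']; R=Ro.from_euler('xyz',s['ee_rot']).as_matrix()
        Rwc=R@T[:3,:3]; p=R@T[:3,3]+s['position']
        return K,Rwc.T,-Rwc.T@p
    return K,np.array(m['R']),np.array(m['t'])
def ray(c,uv):
    K,R,t=c; d=R.T@np.linalg.inv(K)@np.array([uv[0],uv[1],1.]); return -R.T@t,d/np.linalg.norm(d)
def onz(c,uv,z):
    o,d=ray(c,uv); return o+d*(z-o[2])/d[2]
def proj(c,X):
    K,R,t=c; q=K@(R@np.asarray(X,float)+t); return q[:2]/q[2]
def tri(c1,u1,c2,u2):
    o1,d1=ray(c1,u1);o2,d2=ray(c2,u2)
    A=np.c_[d1,-d2];x=np.linalg.lstsq(A,o2-o1,rcond=None)[0]
    a=o1+x[0]*d1;b=o2+x[1]*d2; return (a+b)/2,np.linalg.norm(a-b)
E
python3 - <<'E'
from h import *
import cv2
ct,cs=cam('top'),cam('side')
for n in ['mat_check_top','mat_wait_top','dish_green_floor','dish_red_floor','cap_a_bar','gauge_seat','pourer_mid']:
    out={}
    for c in ['top','side']:
        ms=bot.masks_of(n,c)
        for i,m in enumerate(ms[:3]):
            v,u=np.nonzero(m['pixels']); out.setdefault(c,[]).append((round(m['confidence'],2),[int(x) for x in m['extent']],(round(u.mean(),1),round(v.mean(),1))))
    print(n,out)
T=cv2.imread('pics/top0.png');S=cv2.imread('pics/side0.png')
cv2.imwrite('pics/tz.png',cv2.resize(T[190:310,310:480],None,fx=4.5,fy=4.5,interpolation=cv2.INTER_CUBIC))
cv2.imwrite('pics/sz.png',cv2.resize(S[250:420,280:410],None,fx=3.5,fy=3.5,interpolation=cv2.INTER_CUBIC))
print(bot.observe()["time_s"])
E
```

```text
mat_check_top {'top': [(0.86, [433, 265, 465, 299], (np.float64(446.5), np.float64(282.2)))]}
mat_wait_top {'top': [(0.83, [387, 201, 420, 235], (np.float64(402.0), np.float64(219.4))), (0.35, [224, 263, 270, 310], (np.float64(246.5), np.float64(285.7)))], 'side': [(0.81, [357, 309, 403, 339], (np.float64(379.3), np.float64(325.5)))]}
dish_green_floor {'side': [(0.89, [273, 191, 323, 227], (np.float64(297.6), np.float64(209.5)))]}
dish_red_floor {'top': [(0.6, [223, 262, 268, 310], (np.float64(246.4), np.float64(285.8))), (0.28, [440, 275, 462, 294], (np.float64(450.2), np.float64(282.6)))], 'side': [(0.86, [212, 209, 267, 248], (np.float64(239.7), np.float64(227.3))), (0.47, [296, 265, 321, 285], (np.float64(307.5), np.float64(276.9)))]}
cap_a_bar {'top': [(0.87, [392, 203, 410, 220], (np.float64(402.6), np.float64(214.8))), (0.23, [224, 261, 268, 310], (np.float64(246.3), np.float64(285.5)))], 'side': [(0.85, [367, 293, 395, 326], (np.float64(382.0), np.float64(311.8))), (0.73, [237, 161, 279, 182], (np.float64(261.7), np.float64(171.4)))]}
gauge_seat {'top': [(0.89, [329, 245, 354, 259], (np.float64(341.9), np.float64(251.9)))], 'side': [(0.83, [295, 268, 321, 291], (np.float64(308.0), np.float64(277.3)))]}
pourer_mid {'top': [(0.49, [386, 170, 403, 182], (np.float64(395.6), np.float64(175.9)))], 'side': [(0.65, [411, 274, 427, 302], (np.float64(419.4), np.float64(289.7))), (0.35, [364, 222, 419, 273], (np.float64(391.6), np.float64(248.4)))]}
0.85
```

View pics/tz.png

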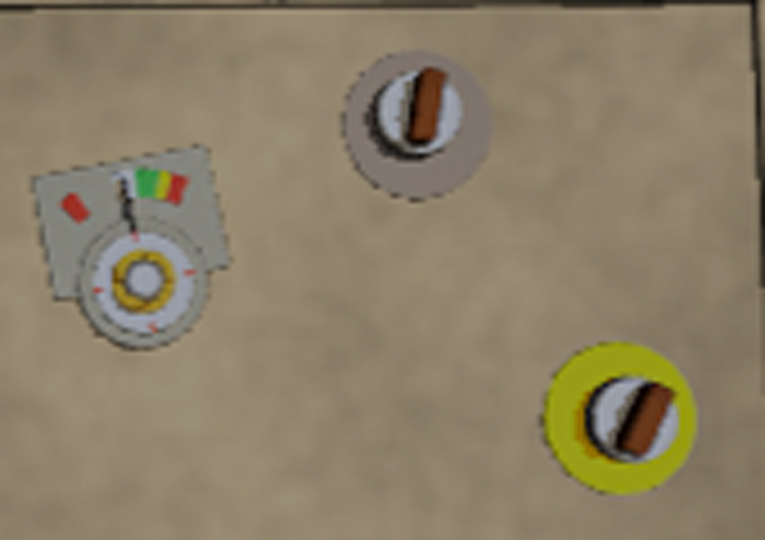

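View pics/sz.png

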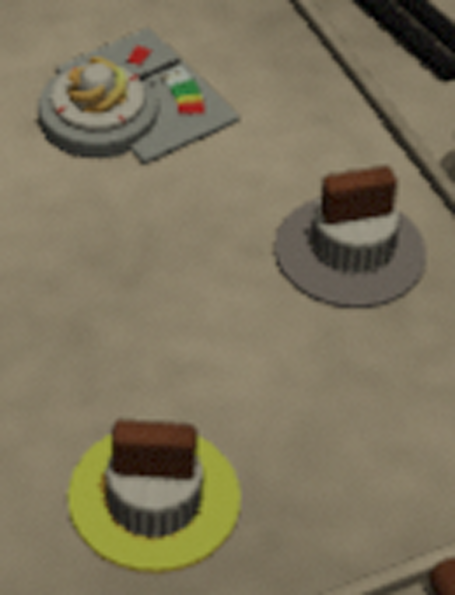

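```bash
python3 - <<'E'
from h import *
ct,cs=cam('top'),cam('side')
tz=lambda u,v:(u/4.5+310-.4,v/4.5+190-.4)
sz=lambda u,v:(u/3.5+280-.35,v/3.5+250-.35)
p=lambda n,a,b:print(n,tri(ct,a,cs,b))
p('ymat',tz(620,418),sz(155,499)); p('gmat',tz(417,125),sz(350,250))
p('flange',tz(143,283),sz(97,98)); p('posttop',tz(146,280),sz(99,75))
p('reddish',(246.4,285.8),(239.7,228.0)); p('green',(241,225),(297.6,209.5))
# bars top-face centre approx
p('ybar',tz(646,417),sz(155,430))
p('gbar',tz(428,103),sz(358,180))
for z in [0,20,40]: print(z,onz(ct,tz(620,418),z),onz(ct,tz(143,283),z))
# bar dir
a=onz(ct,tz(636,450),60);b=onz(ct,tz(660,390),60);print('bar yaw',np.arctan2(*(b-a)[[1,0]]))
for q in [((97,291),(190,272)),((154,328),(135,238))]:
    a=onz(ct,tz(*q[0]),40);b=onz(ct,tz(*q[1]),40);print('tick yaw',np.arctan2(*(b-a)[[1,0]]))
E
```

```text
ymat (array([ 495.65633739, -297.5567507 ,    4.6403079 ]), np.float64(3.450553673592638))
gmat (array([ 660.41176312, -189.02799531,    5.86134995]), np.float64(3.680457857280876))
flange (array([571.42115031, -33.14675497,  21.18583312]), np.float64(3.408724812444564))
posttop (array([572.17641049, -34.13043342,  39.97683355]), np.float64(4.139591737238711))
reddish (array([491.6562522 , 203.1080691 ,  11.29418362]), np.float64(4.992693821593915))
green (array([644.13956287, 217.41135277,  14.29201951]), np.float64(6.281470704668399))
ybar (array([ 495.90139882, -297.03926903,   57.07270934]), np.float64(2.7838738203421536))
gbar (array([ 664.18096304, -185.9536366 ,   56.26804212]), np.float64(1.4921230094320725))
0 [ 494.00477472 -298.25838107    0.        ] [571.15431735 -33.50623243   0.        ]
20 [ 494.0542751  -292.84813162   20.        ] [569.86702915 -32.6834068   20.        ]
40 [ 494.10377548 -287.43788216   40.        ] [568.57974095 -31.86058117  40.        ]
bar yaw -0.41388676282784886
tick yaw -1.3761512017114272
tick yaw 0.19655673179008357
```

Emit:
send_rows:
  targets: [-0.026, -0.03, -0.002, 0, 0, 0, -0.026, -0.03, -0.002, 0, 0, 0, -0.026, -0.03, -0.002, 0, 0, 0, -0.026, -0.03, -0.002, 0, 0, 0, -0.026, -0.03, -0.002, 0, 0, 0, -0.026, -0.03, -0.002, 0, 0, 0, -0.026, -0.03, -0.002, 0, 0, 0, -0.026, -0.03, -0.002, 0, 0, 0]
  jaw: 0.04

```text
time_s: 1.65
position: [344.1, 264.2, 224.3]
ee_rot: [3.14, -0.002, 2.741]
force: [0.7, -0.1, 0.8]
width: 0.473
```

Emit:
send_rows:
  targets: [-0.0225, -0.029, 0.004, 0, 0, 0, -0.0225, -0.029, 0.004, 0, 0, 0, -0.0225, -0.029, 0.004, 0, 0, 0, -0.0225, -0.029, 0.004, 0, 0, 0, -0.0225, -0.029, 0.004, 0, 0, 0, -0.0225, -0.029, 0.004, 0, 0, 0, -0.0225, -0.029, 0.004, 0, 0, 0, -0.0225, -0.029, 0.004, 0, 0, 0]

```text
time_s: 2.45
position: [421.7, -31.9, 192.7]
ee_rot: [3.132, 0.001, 2.74]
force: [0.1, -0.0, -0.3]
width: 0.46
```

Emit:
send_rows:
  targets: [-0.0225, -0.029, 0.004, 0, 0, 0, -0.0225, -0.029, 0.004, 0, 0, 0, -0.0225, -0.029, 0.004, 0, 0, 0, -0.0225, -0.029, 0.004, 0, 0, 0, -0.0225, -0.029, 0.004, 0, 0, 0, -0.0225, -0.029, 0.004, 0, 0, 0, -0.0225, -0.029, 0.004, 0, 0, 0, -0.0225, -0.029, 0.004, 0, 0, 0]

```text
time_s: 3.25
position: [500.6, -327.2, 159.7]
ee_rot: [3.127, 0.009, 2.744]
force: [-0.1, 0.7, 1.4]
width: 0.459
```

Emit:
send_rows:
  targets: [0.008, 0.013, 0, 0, 0, 0, 0.008, 0.012, 0, 0, 0, 0, 0, 0, 0, 0, 0, 0, 0, 0, 0, 0, 0, 0, 0, 0, 0, 0, 0, 0, 0, 0, 0, 0, 0, 0, 0, 0, 0, 0, 0, 0, 0, 0, 0, 0, 0, 0]

```text
time_s: 4.05
position: [494.5, -301.4, 159.2]
ee_rot: [3.13, 0.009, 2.74]
force: [0.5, -0.1, -0.0]
width: 0.461
```

```bash
cat > w.py <<'E'
from h import *
import sys,json
def grab(name):
    s=bot.observe(); im=bot.grab_frame('wrist'); cv2.imwrite(f'pics/{name}.png',im[:,:,::-1])
    json.dump({'position':list(s['position']),'ee_rot':list(s['ee_rot'])},open(f'pics/{name}.json','w'))
    print(s['time_s'],s['position'].round(1),s['ee_rot'].round(4),s['force'].round(1),s['width'])
def wc(name):
    s=json.load(open(f'pics/{name}.json')); return cam('wrist',{k:np.array(v) for k,v in s.items()})
if __name__=='__main__': grab(sys.argv[1])
E
python3 w.py w1
```

```text
4.05 [ 494.5 -301.4  159.2] [3.1303 0.0086 2.7401] [ 0.5 -0.1 -0. ] 0.4607163488696185
```

View pics/w1.png

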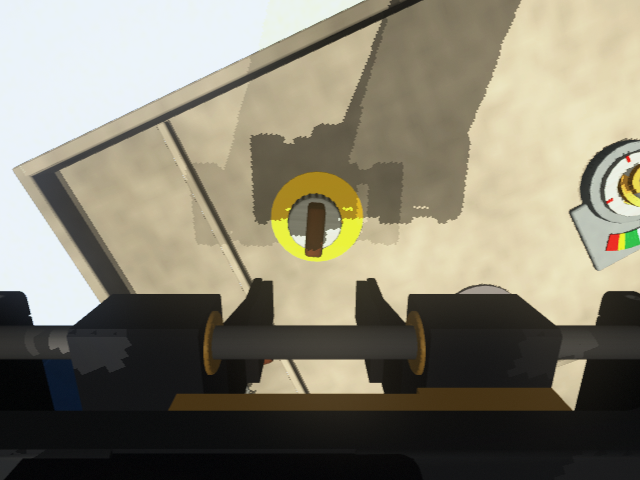

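```bash
python3 - <<'E'
import cv2
S=cv2.imread('pics/w1.png')
cv2.imwrite('pics/w1z.png',cv2.resize(S[165:270,260:375],None,fx=5.5,fy=5.5,interpolation=cv2.INTER_CUBIC))
E
```

```text
(no output)
```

View pics/w1z.png

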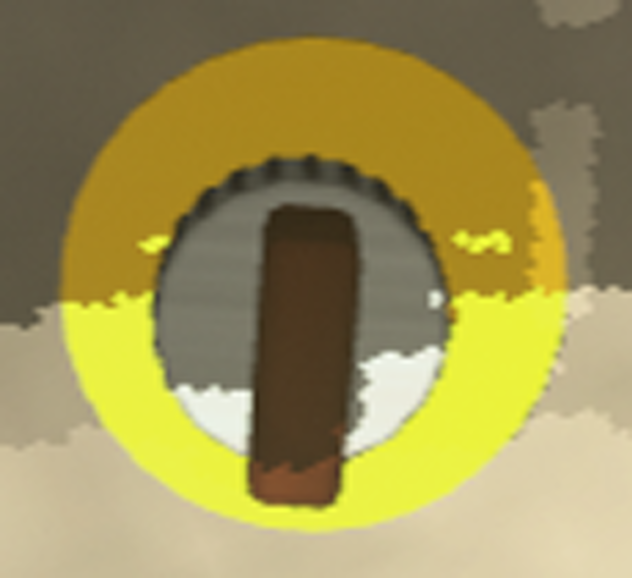

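```bash
python3 - <<'E'
from w import *
c=wc('w1')
f=lambda u,v:(u/5.5+260-.4,v/5.5+165-.4)
for fl in [0,3]:
    a=onz(c,f(296,500),55+fl);b=onz(c,f(313,242),55+fl)
    print(fl,a.round(1),b.round(1),'len',np.linalg.norm(a-b),'mid',(a+b)/2,'yaw',np.arctan2(*(b-a)[[1,0]]))
    l=onz(c,f(62,285),3+fl);r=onz(c,f(567,285),3+fl);t=onz(c,f(314,37),3+fl);bb=onz(c,f(314,531),3+fl)
    print('mat',((l+r)/2).round(1),np.linalg.norm(l-r),((t+bb)/2).round(1),np.linalg.norm(t-bb))
    l=onz(c,f(156,310),27+fl);r=onz(c,f(448,310),27+fl);print('skirt',(l+r)/2,np.linalg.norm(l-r))
E
```

```text
0 [ 513.6 -309.4   55. ] [ 479.  -292.1   55. ] len 38.681924600553074 mid [ 496.25691776 -300.7484506    55.        ] yaw 2.677962813309205
mat [ 496.7 -298.2    3. ] 85.14697079272113 [ 497.9 -298.9    3. ] 85.55964722604523
skirt [ 494.1104077  -299.80851453   27.        ] 45.82312500816932
3 [ 512.6 -309.    58. ] [ 478.3 -291.9   58. ] len 38.26521273989698 mid [ 495.44940921 -300.45050203   58.        ] yaw 2.6779628133092053
mat [ 496. -298.    6.] 84.37403088223517 [ 497.2 -298.7    6. ] 84.7829611566241
skirt [ 493.39768447 -299.5469872    30.        ] 45.37458177120047
```

```bash
cat > g.py <<'E'
from h import *
import sys
def go(x,y,z,yaw,s=None):
    s=s or bot.observe(); R=Ro.from_euler('xyz',s['ee_rot']).as_matrix()
    G=Ro.from_euler('xyz',[np.pi,0,yaw]).as_matrix()
    d=R.T@(np.array([x,y,z])-s['position']); r=Ro.from_matrix(R.T@G).as_rotvec()
    print('t',s['time_s'],'pos',s['position'].round(1),s['ee_rot'].round(3),'F',s['force'].round(1),'T',s['torque'].round(2),'w',round(s['width']*87,1))
    print('shift mm',d.round(1),'rot',r.round(4))
if __name__=='__main__': go(*map(float,sys.argv[1:]))
E
python3 g.py 495.7 -300.3 40 2.678
```

```text
t 4.1 pos [ 494.5 -301.5  159.2] [3.13  0.009 2.74 ] F [-0.8  0.2 -0. ] T [-0.02  0.07  0.04] w 40.0
shift mm [  0.4   0.2 119.2] rot [0.0115 0.0083 0.0621]
```

Emit:
send_rows:
  targets: [-0.0006, 0.0016, 0, 0.0115, 0.0083, 0.0621, 0, 0, 0.008, 0, 0, 0, 0, 0, 0.022, 0, 0, 0, 0, 0, 0.022, 0, 0, 0, 0, 0, 0.022, 0, 0, 0, 0, 0, 0.018, 0, 0, 0, 0, 0, 0.01, 0, 0, 0, 0, 0, 0, 0, 0, 0]

```text
time_s: 4.9
position: [494.7, -301.2, 51.1]
ee_rot: [3.141, 0.001, 2.685]
force: [0.1, -0.0, 0.2]
width: 0.464
```

```bash
python3 g.py 495.7 -300.3 40 2.678
```

```text
t 4.9 pos [ 494.7 -301.2   51.1] [3.141e+00 1.000e-03 2.685e+00] F [ 0.1 -0.   0.2] T [ 0.02 -0.04  0.02] w 40.3
shift mm [-0.5  1.2 11.1] rot [0.0002 0.0008 0.0069]
```

Emit:
send_rows:
  targets: [-0.0005, 0.0012, 0.004, 0, 0, 0.007, 0, 0, 0.004, 0, 0, 0, 0, 0, 0.003, 0, 0, 0, 0, 0, 0, 0, 0, 0, 0, 0, 0, 0, 0, 0, 0, 0, 0, 0, 0, 0, 0, 0, 0, 0, 0, 0, 0, 0, 0, 0, 0, 0]

```text
time_s: 5.7
position: [497.5, -301.4, 42.1]
ee_rot: [3.141, 0.005, 2.679]
force: [0.2, -0.2, 0.2]
width: 0.463
```

```bash
python3 g.py 495.7 -300.3 40 2.678; python3 - <<'E'
from h import *
im=bot.grab_frame('side');cv2.imwrite('pics/s1.png',cv2.resize(im[320:440,260:400,::-1],None,fx=5,fy=5,interpolation=cv2.INTER_CUBIC))
E
```

```text
t 5.7 pos [ 497.5 -301.4   42.1] [3.141 0.005 2.679] F [ 0.2 -0.2  0.2] T [-0.    0.04  0.04] w 40.2
shift mm [2.1 0.1 2.1] rot [0.0009 0.0054 0.0006]
```

View pics/s1.png

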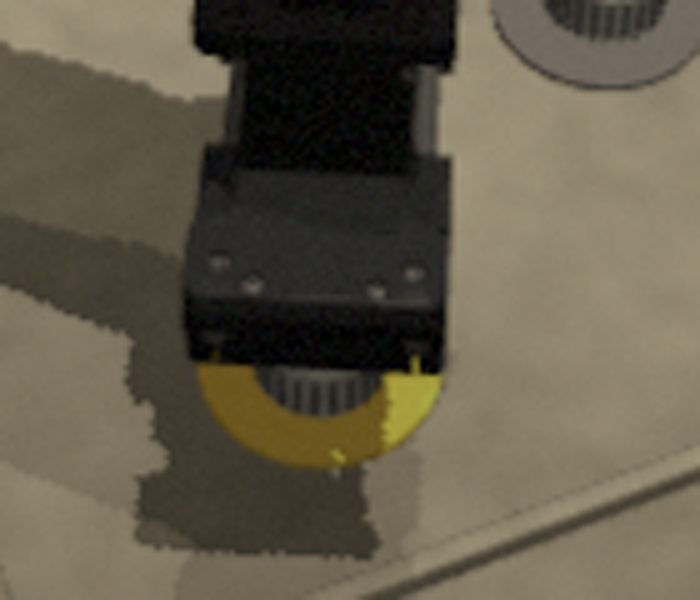

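Emit:
send_rows:
  targets: [0.002, 0, 0.001, 0, 0.005, 0, 0, 0, 0, 0, 0, 0, 0, 0, 0, 0, 0, 0, 0, 0, 0, 0, 0, 0, 0, 0, 0, 0, 0, 0, 0, 0, 0, 0, 0, 0, 0, 0, 0, 0, 0, 0, 0, 0, 0, 0, 0, 0]
  jaw: 0.005
  grip_force: 45

```text
time_s: 6.55
position: [495.6, -300.3, 41.0]
ee_rot: [3.141, -0.0, 2.679]
force: [-0.4, 0.1, -0.3]
width: 0.155
```

```bash
python3 g.py 495.7 -300.3 40 2.678
```

```text
t 6.55 pos [ 495.6 -300.3   41. ] [ 3.141 -0.     2.679] F [-0.4  0.1 -0.3] T [-0.    0.05 -0.  ] w 13.5
shift mm [-0.1  0.1  1. ] rot [ 0.0009 -0.0001  0.0007]
```

Emit:
send_rows:
  targets: [0, 0, -0.008, 0, 0, 0, 0, 0, -0.016, 0, 0, 0, 0, 0, -0.018, 0, 0, 0.13, 0, 0, -0.018, 0, 0, 0.13, 0, 0, -0.018, 0, 0, 0.13, 0, 0, -0.012, 0, 0, 0.13, 0, 0, 0, 0, 0, 0.13, 0, 0, 0, 0, 0, 0.1]

```text
time_s: 7.35
position: [495.7, -301.5, 143.2]
ee_rot: [3.137, 0.001, 1.899]
force: [0.1, -0.2, -1.4]
width: 0.151
```

```bash
python3 g.py 589 -121 145 1.767
```

```text
t 7.35 pos [ 495.7 -301.5  143.2] [3.137e+00 1.000e-03 1.899e+00] F [ 0.1 -0.2 -1.4] T [-0.09  0.01 -0.02] w 13.1
shift mm [140.8 146.6  -1.1] rot [0.0051 0.0002 0.1322]
```

Emit:
send_rows:
  targets: [0.009, 0.008, 0, 0.005, 0, 0.11, 0.025, 0.02, 0, 0, 0, 0.01, 0.026, 0.021, 0, 0, 0, 0, 0.026, 0.021, 0, 0, 0, 0, 0.026, 0.021, 0, 0, 0, 0, 0.022, 0.017, 0, 0, 0, 0, 0.012, 0.01, 0, 0, 0, 0, 0, 0, 0, 0, 0, 0]

```text
time_s: 8.15
position: [584.7, -130.1, 154.4]
ee_rot: [3.133, 0.002, 1.765]
force: [0.5, -0.3, -1.0]
width: 0.153
```

```bash
python3 g.py 589 -121 145 1.767; python3 w.py w2
```

```text
t 8.15 pos [ 584.7 -130.1  154.4] [3.133e+00 2.000e-03 1.765e+00] F [ 0.5 -0.3 -1. ] T [-0.08  0.09  0.02] w 13.3
shift mm [8.1 5.9 9.4] rot [ 0.0082  0.0019 -0.0015]
8.15 [ 584.7 -130.1  154.4] [3.1334e+00 1.9000e-03 1.7655e+00] [ 0.5 -0.3 -1. ] 0.15325278036872575
```

View pics/w2.png

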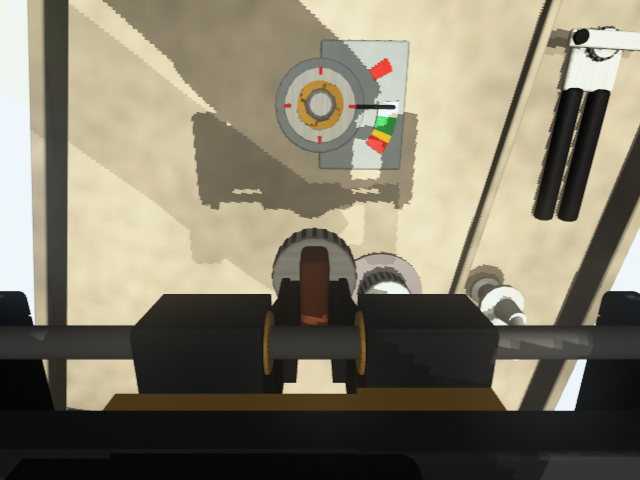

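```bash
python3 - <<'E'
import cv2
S=cv2.imread('pics/w2.png')
cv2.imwrite('pics/w2z.png',cv2.resize(S[50:160,265:415],None,fx=5.2,fy=5.2,interpolation=cv2.INTER_CUBIC))
cv2.imwrite('pics/w2y.png',cv2.resize(S[220:335,255:375],None,fx=5,fy=5,interpolation=cv2.INTER_CUBIC))
E
```

```text
(no output)
```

View pics/w2z.png

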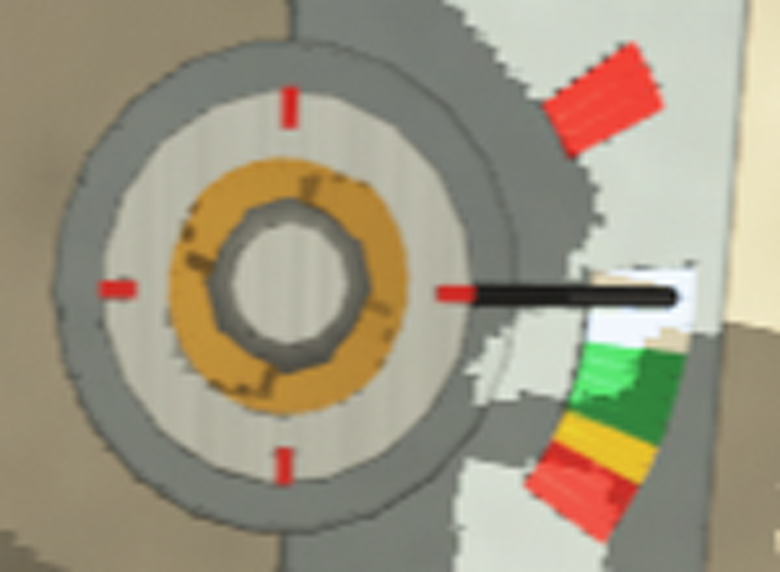

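View pics/w2y.png

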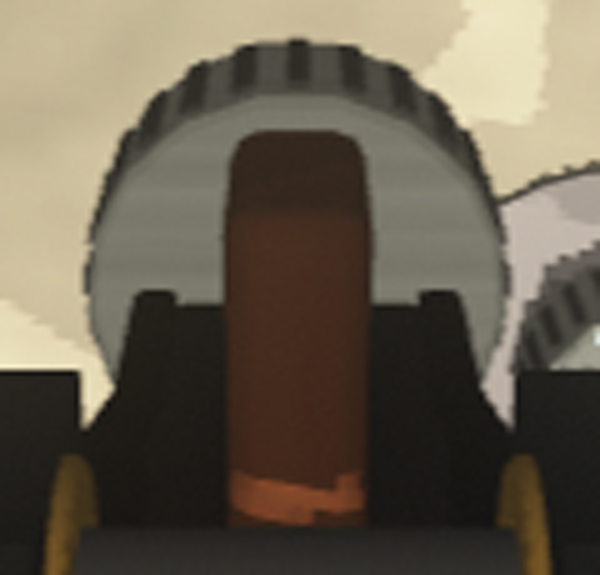

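```bash
python3 - <<'E'
from w import *
c=wc('w2')
f=lambda u,v:(u/5.2+265-.4,v/5.2+50-.4)
for z in [26,28,30]:
    P=[onz(c,f(*q),z) for q in [(118,290),(455,293),(289,107),(285,466)]]
    E=[onz(c,f(*q),z) for q in [(103,290),(471,292),(288,92),(286,481)]]
    y1=np.arctan2(*(P[0]-P[1])[[1,0]]);y2=np.arctan2(*(P[2]-P[3])[[1,0]])
    print(z,((E[0]+E[1])/2).round(1),((E[2]+E[3])/2).round(1),np.linalg.norm(E[0]-E[1]),np.linalg.norm(E[2]-E[3]),y1,y2,'post',onz(c,f(290,283),z+17.2).round(1))
m=bot.camera_model('wrist');T=m['tool_from_camera'];K=c[0]
g=lambda u,v:(u/5+255-.4,v/5+220-.4)
def tool(uv,z):
    d=T[:3,:3]@np.linalg.inv(K)@np.array([uv[0],uv[1],1]);o=T[:3,3];return o+d*(z-o[2])/d[2]
for fl in [0,2,4]:
    print(fl,'bar end',tool(g(225,207),-14-fl).round(1),tool(g(371,207),-14-fl).round(1),'skirt L,R at top plane',tool(g(92,270),14-fl).round(1),tool(g(503,270),14-fl).round(1),'far edge',tool(g(297,93),14-fl).round(1))
for z in (-10,0,10): print(tool(g(140,300),z).round(1),tool(g(460,300),z).round(1))
E
```

```text
26 [572.6 -35.2  26. ] [572.6 -35.3  26. ] 55.19473236654648 54.84987248648477 -2.954491803644891 1.7584461477162174 post [572.6 -35.1  43.2]
28 [572.6 -35.3  28. ] [572.6 -35.4  28. ] 54.83064075052904 54.48805573594176 -2.9544918036448906 1.7584461477162179 post [572.5 -35.3  45.2]
30 [572.5 -35.4  30. ] [572.5 -35.5  30. ] 54.46654913451148 54.126238985398736 -2.954491803644891 1.7584461477162183 post [572.5 -35.4  47.2]
0 bar end [ 18.7  -5.8 -14. ] [ 18.7   7.8 -14. ] skirt L,R at top plane [  1.1 -21.8  14. ] [ 1.1 23.8 14. ] far edge [21.5  0.9 14. ]
2 bar end [ 19.4  -5.7 -16. ] [ 19.4   7.8 -16. ] skirt L,R at top plane [  1.9 -21.6  12. ] [ 1.9 23.5 12. ] far edge [22.1  0.9 12. ]
4 bar end [ 20.1  -5.6 -18. ] [ 20.1   7.7 -18. ] skirt L,R at top plane [  2.7 -21.3  10. ] [ 2.7 23.3 10. ] far edge [22.7  0.9 10. ]
[  7.6 -14.3 -10. ] [  7.6  16.8 -10. ]
[  3.4 -15.3   0. ] [ 3.4 17.7  0. ]
[ -0.8 -16.2  10. ] [-0.8 18.7 10. ]
```

```bash
python3 g.py 571.3 -34.1 100 1.758
```

```text
t 8.2 pos [ 584.  -131.7  154.5] [3.134e+00 2.000e-03 1.764e+00] F [ 0.6 -0.8 -0.8] T [-0.15  0.06 -0.  ] w 13.3
shift mm [98.3  5.8 54.3] rot [0.0081 0.0023 0.0059]
```

Emit:
send_rows:
  targets: [0.012, 0.001, 0, 0.008, 0.002, 0.006, 0.018, 0.001, 0.004, 0, 0, 0, 0.018, 0.001, 0.008, 0, 0, 0, 0.018, 0.001, 0.01, 0, 0, 0, 0.018, 0.001, 0.01, 0, 0, 0, 0.01, 0.001, 0.009, 0, 0, 0, 0.003, 0, 0.007, 0, 0, 0, 0, 0, 0, 0, 0, 0]

```text
time_s: 9.0
position: [567.6, -41.2, 106.7]
ee_rot: [-3.14, 0.001, 1.739]
force: [0.4, -0.7, -0.7]
width: 0.152
```

```bash
python3 g.py 571.3 -34.1 100 1.758
```

```text
t 9.0 pos [567.6 -41.2 106.7] [-3.140e+00  1.000e-03  1.739e+00] F [ 0.4 -0.7 -0.7] T [-0.08  0.02 -0.01] w 13.3
shift mm [6.4 4.9 6.7] rot [-0.0019  0.001  -0.0191]
```

Emit:
send_rows:
  targets: [0.004, 0.003, 0.002, 0, 0, -0.01, 0.0025, 0.002, 0.002, 0, 0, -0.009, 0, 0, 0.002, 0, 0, 0, 0, 0, 0, 0, 0, 0, 0, 0, 0, 0, 0, 0, 0, 0, 0, 0, 0, 0, 0, 0, 0, 0, 0, 0, 0, 0, 0, 0, 0, 0]

```text
time_s: 9.8
position: [572.4, -37.4, 101.7]
ee_rot: [-3.141, 0.003, 1.755]
force: [-0.2, 0.3, -0.3]
width: 0.156
```

```bash
python3 g.py 571.3 -34.1 90 1.758
```

```text
t 9.8 pos [572.4 -37.4 101.7] [-3.141e+00  3.000e-03  1.755e+00] F [-0.2  0.3 -0.3] T [-0.04 -0.01  0.02] w 13.6
shift mm [ 3.5 -0.5 11.7] rot [-0.0002  0.0027 -0.0034]
```

Emit:
send_rows:
  targets: [0.003, -0.0005, 0.003, 0, 0.003, -0.003, 0.001, 0, 0.003, 0, 0, 0, 0, 0, 0.003, 0, 0, 0, 0, 0, 0, 0, 0, 0, 0, 0, 0, 0, 0, 0, 0, 0, 0, 0, 0, 0, 0, 0, 0, 0, 0, 0, 0, 0, 0, 0, 0, 0]

```text
time_s: 10.6
position: [571.0, -33.1, 91.8]
ee_rot: [-3.141, -0.001, 1.758]
force: [-1.0, -0.3, -1.1]
width: 0.153
```

```bash
python3 g.py 571.3 -34.1 80 1.758; python3 w.py w3
```

```text
t 10.6 pos [571.  -33.1  91.8] [-3.141e+00 -1.000e-03  1.758e+00] F [-1.  -0.3 -1.1] T [-0.09  0.06 -0.  ] w 13.3
shift mm [-1.   0.1 11.8] rot [-0.0004 -0.0006  0.0001]
10.6 [571.  -33.1  91.8] [-3.1412e+00 -6.0000e-04  1.7581e+00] [-1.  -0.3 -1.1] 0.15284977457478996
```

View pics/w3.png

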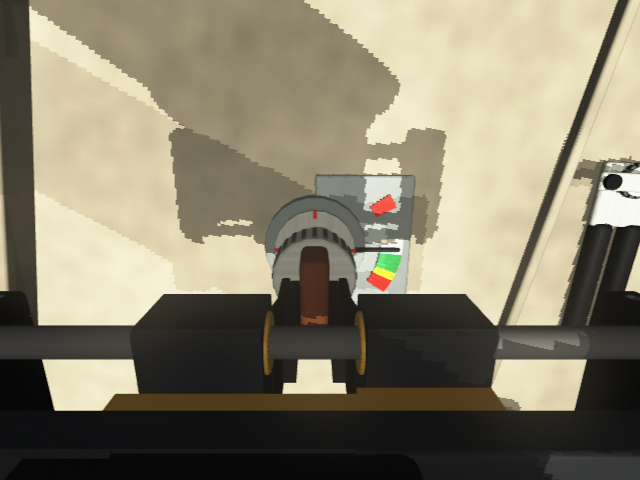

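Emit:
send_rows:
  targets: [-0.001, 0, 0.002, 0, 0, 0, 0, 0, 0.002, 0, 0, 0, 0, 0, 0.002, 0, 0, 0, 0, 0, 0.002, 0, 0, 0, 0, 0, 0.002, 0, 0, 0, 0, 0, 0.002, 0, 0, 0, 0, 0, 0.001, 0, 0, 0, 0, 0, 0, 0, 0, 0]

```text
time_s: 11.45
position: [571.1, -34.2, 77.5]
ee_rot: [-3.141, -0.001, 1.758]
force: [0.5, 0.4, -1.0]
width: 0.15
```

```bash
python3 g.py 571.3 -34.1 71 1.758
```

```text
t 11.45 pos [571.1 -34.2  77.5] [-3.141e+00 -1.000e-03  1.758e+00] F [ 0.5  0.4 -1. ] T [-0.1   0.02  0.06] w 13.1
shift mm [0.  0.2 6.5] rot [-0.0006 -0.0006  0.0001]
```

Emit:
send_rows:
  targets: [0, 0, 0.001, 0, 0, 0, 0, 0, 0.001, 0, 0, 0, 0, 0, 0.001, 0, 0, 0, 0, 0, 0.001, 0, 0, 0, 0, 0, 0.001, 0, 0, 0, 0, 0, 0.001, 0, 0, 0, 0, 0, 0.001, 0, 0, 0, 0, 0, 0, 0, 0, 0]

```text
time_s: 12.25
position: [571.2, -34.1, 70.0]
ee_rot: [-3.141, -0.001, 1.758]
force: [0.1, 0.4, -1.1]
width: 0.148
```

```bash
python3 g.py 571.3 -34.1 70 1.758
```

```text
t 12.25 pos [571.2 -34.1  70. ] [-3.141e+00 -1.000e-03  1.758e+00] F [ 0.1  0.4 -1.1] T [-0.06  0.04  0.04] w 12.9
shift mm [0.  0.1 0. ] rot [-0.0003 -0.0007  0.0001]
```

Emit:
send_rows:
  targets: [0, 0, 0.0007, 0, 0, 0, 0, 0, 0.0007, 0, 0, 0, 0, 0, 0.0007, 0, 0, 0, 0, 0, 0.0007, 0, 0, 0, 0, 0, 0.0007, 0, 0, 0, 0, 0, 0.0007, 0, 0, 0, 0, 0, 0, 0, 0, 0, 0, 0, 0, 0, 0, 0]

```text
time_s: 13.05
position: [571.3, -34.2, 65.5]
ee_rot: [-3.141, -0.001, 1.758]
force: [-0.0, -0.8, -1.3]
width: 0.154
```

```bash
python3 g.py 571.3 -34.1 68 1.758
```

```text
t 13.05 pos [571.3 -34.2  65.5] [-3.141e+00 -1.000e-03  1.758e+00] F [-0.  -0.8 -1.3] T [-0.1   0.05  0.02] w 13.4
shift mm [ 0.1  0.  -2.5] rot [-0.0002 -0.0006  0.0001]
```

```bash
python3 - <<'E'
from h import *
im=bot.grab_frame('side');cv2.imwrite('pics/s2.png',cv2.resize(im[210:320,250:380,::-1],None,fx=5.5,fy=5.5,interpolation=cv2.INTER_CUBIC))
E
```

```text
(no output)
```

View pics/s2.png

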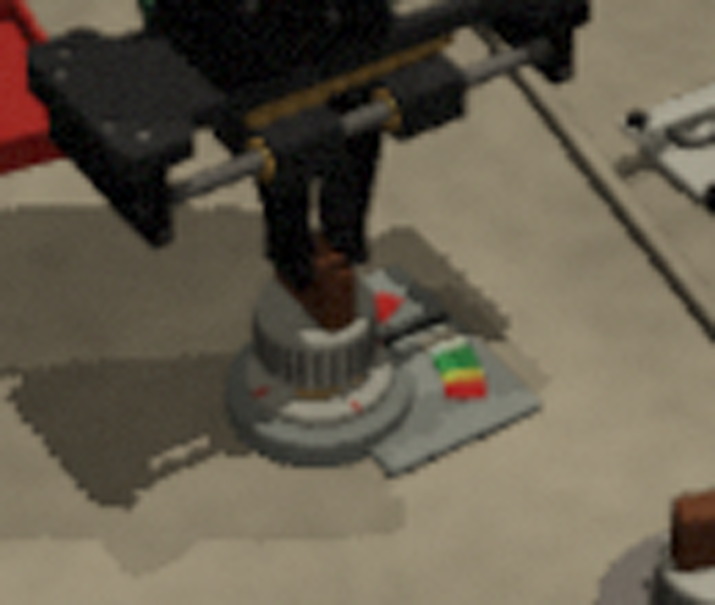

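Emit:
send_rows:
  targets: [0, 0, 0.0005, 0, 0, 0, 0, 0, 0.0005, 0, 0, 0, 0, 0, 0.0005, 0, 0, 0, 0, 0, 0.0005, 0, 0, 0, 0, 0, 0.0005, 0, 0, 0, 0, 0, 0, 0, 0, 0, 0, 0, 0, 0, 0, 0, 0, 0, 0, 0, 0, 0]

```text
time_s: 13.9
position: [572.2, -34.7, 64.6]
ee_rot: [3.14, -0.001, 1.758]
force: [-0.5, -0.1, 2.2]
width: 0.153
```

```bash
python3 g.py 571.3 -34.1 60 1.758
```

```text
t 13.9 pos [572.2 -34.7  64.6] [ 3.140e+00 -1.000e-03  1.758e+00] F [-0.5 -0.1  2.2] T [-0.14  0.16 -0.09] w 13.3
shift mm [ 0.7 -0.8  4.6] rot [ 0.0018 -0.0008 -0.0005]
```

Emit:
send_rows:
  targets: [0, 0, 0, 0, 0, 0.03, 0, 0, 0, 0, 0, 0.03, 0, 0, 0, 0, 0, 0.03, 0, 0, 0, 0, 0, 0.03, 0, 0, 0, 0, 0, 0.03, 0, 0, 0, 0, 0, 0.03, 0, 0, 0, 0, 0, 0, 0, 0, 0, 0, 0, 0]

```text
time_s: 14.7
position: [572.0, -34.3, 63.8]
ee_rot: [3.141, -0.001, 1.561]
force: [-0.4, -0.5, 1.1]
width: 0.148
```

```bash
python3 g.py 571.3 -34.1 60 1.758;python3 w.py w4
```

```text
t 14.7 pos [572.  -34.3  63.8] [ 3.141e+00 -1.000e-03  1.561e+00] F [-0.4 -0.5  1.1] T [-0.11  0.02 -0.03] w 12.9
shift mm [ 0.2 -0.7  3.8] rot [ 0.001  -0.0006 -0.1972]
14.7 [572.  -34.3  63.8] [ 3.1407e+00 -7.0000e-04  1.5608e+00] [-0.4 -0.5  1.1] 0.14771973135962563
```

View pics/w4.png

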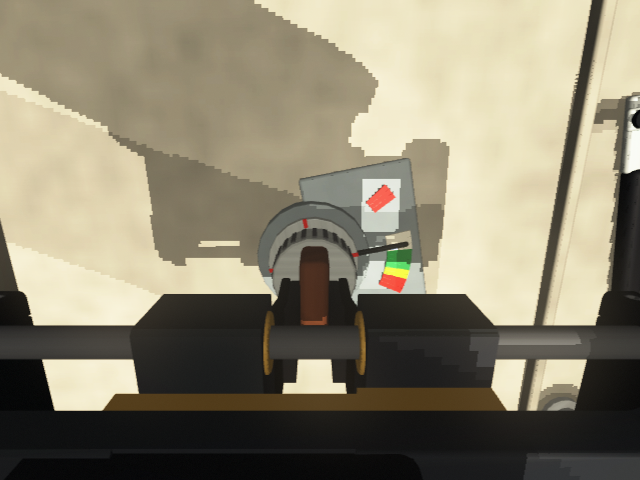

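Emit:
send_rows:
  targets: [0, 0, 0, 0, 0, 0.03, 0, 0, 0.0001, 0, 0, 0.03, 0, 0, 0.0002, 0, 0, 0.03, 0, 0, 0.0002, 0, 0, 0.03, 0, 0, 0.0002, 0, 0, 0.03, 0, 0, 0.0002, 0, 0, 0.03, 0, 0, 0.0001, 0, 0, 0.0, 0, 0, 0, 0, 0, 0]

```text
time_s: 15.55
position: [571.8, -34.2, 62.5]
ee_rot: [3.141, -0.001, 1.364]
force: [-0.2, 0.4, 0.4]
width: 0.155
```

```bash
python3 g.py 571.3 -34.1 60 1.758
```

```text
t 15.55 pos [571.8 -34.2  62.5] [ 3.141e+00 -1.000e-03  1.364e+00] F [-0.2  0.4  0.4] T [-0.12  0.13  0.  ] w 13.5
shift mm [ 0.  -0.5  2.5] rot [ 0.0006 -0.0008 -0.3935]
```

Emit:
send_rows:
  targets: [0, 0, 0.0002, 0, 0, 0.03, 0, 0, 0.0002, 0, 0, 0.03, 0, 0, 0.0002, 0, 0, 0.03, 0, 0, 0.0002, 0, 0, 0.03, 0, 0, 0.0002, 0, 0, 0.03, 0, 0, 0.0002, 0, 0, 0.03, 0, 0, 0, 0, 0, 0, 0, 0, 0, 0, 0, 0]

```text
time_s: 16.35
position: [572.5, -34.3, 62.1]
ee_rot: [3.14, -0.002, 1.168]
force: [-1.1, 0.2, 1.5]
width: 0.154
```

```bash
python3 g.py 571.3 -34.1 60 1.758;python3 w.py w5
```

```text
t 16.35 pos [572.5 -34.3  62.1] [ 3.140e+00 -2.000e-03  1.168e+00] F [-1.1  0.2  1.5] T [-0.1   0.18  0.01] w 13.4
shift mm [-0.2 -1.2  2.1] rot [ 0.0019 -0.0012 -0.5899]
16.35 [572.5 -34.3  62.1] [ 3.1401e+00 -1.7000e-03  1.1681e+00] [-1.1  0.2  1.5] 0.15392232548160595
```

View pics/w5.png

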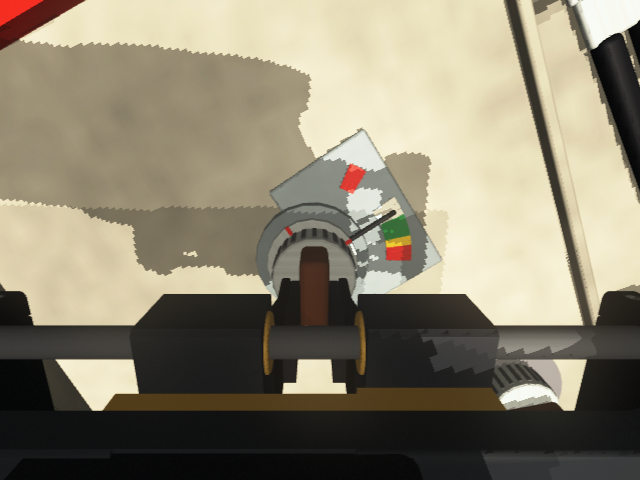

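Emit:
send_rows:
  targets: [0, 0, 0.0002, 0, 0, 0.03, 0, 0, 0.0002, 0, 0, 0.03, 0, 0, 0.0002, 0, 0, 0.03, 0, 0, 0.0002, 0, 0, 0.03, 0, 0, 0.0002, 0, 0, 0.03, 0, 0, 0.0002, 0, 0, 0.03, 0, 0, 0, 0, 0, 0, 0, 0, 0, 0, 0, 0]

```text
time_s: 17.2
position: [572.4, -34.9, 62.1]
ee_rot: [3.141, -0.002, 0.97]
force: [-1.7, -0.2, 2.3]
width: 0.155
```

```bash
python3 g.py 571.3 -34.1 60 1.758;python3 w.py w6
```

```text
t 17.2 pos [572.4 -34.9  62.1] [ 3.141e+00 -2.000e-03  9.700e-01] F [-1.7 -0.2  2.3] T [-0.15  0.39  0.08] w 13.5
shift mm [ 0.  -1.4  2.1] rot [ 0.0017 -0.0017 -0.7883]
17.2 [572.4 -34.9  62.1] [ 3.1407e+00 -2.2000e-03  9.6970e-01] [-1.7 -0.2  2.3] 0.15498351697740148
```

View pics/w6.png

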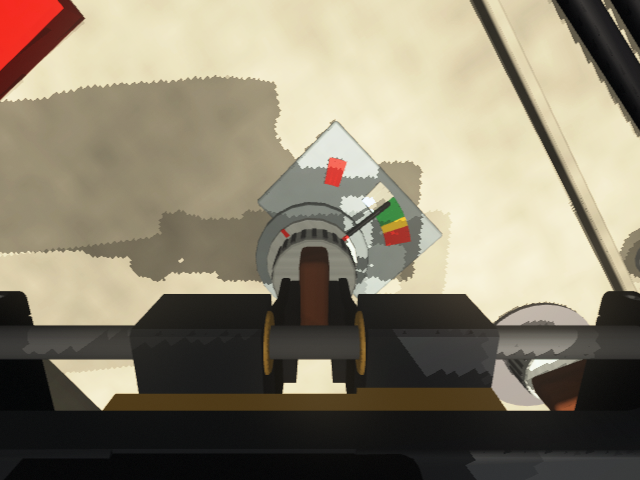

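Emit:
send_rows:
  targets: [0, 0, 0.0004, 0, 0, 0.02, 0, 0, 0.0004, 0, 0, 0.02, 0, 0, 0.0004, 0, 0, 0.02, 0, 0, 0.0004, 0, 0, 0.02, 0, 0, 0, 0, 0, 0, 0, 0, 0, 0, 0, 0, 0, 0, 0, 0, 0, 0, 0, 0, 0, 0, 0, 0]

```text
time_s: 18.05
position: [572.3, -35.1, 62.0]
ee_rot: [-3.141, -0.003, 0.883]
force: [-0.7, -0.5, 5.1]
width: 0.151
```

```bash
python3 g.py 571.3 -34.1 60 1.758;python3 w.py w7; python3 - <<'E'
from h import *
im=bot.grab_frame('side');cv2.imwrite('pics/s3.png',cv2.resize(im[210:320,250:380,::-1],None,fx=5.5,fy=5.5,interpolation=cv2.INTER_CUBIC))
S=cv2.imread('pics/w7.png')
cv2.imwrite('pics/w7z.png',cv2.resize(S[110:300,240:460],None,fx=3.5,fy=3.5,interpolation=cv2.INTER_CUBIC)[:600])
E
```

```text
t 18.05 pos [572.3 -35.1  62. ] [-3.141e+00 -3.000e-03  8.830e-01] F [-0.7 -0.5  5.1] T [-0.1   0.59  0.12] w 13.2
shift mm [ 0.1 -1.4  2. ] rot [ 7.000e-04 -3.100e-03 -8.752e-01]
18.05 [572.3 -35.1  62. ] [-3.141e+00 -3.000e-03  8.828e-01] [-0.7 -0.5  5.1] 0.15133273491061053
```

View pics/w7z.png

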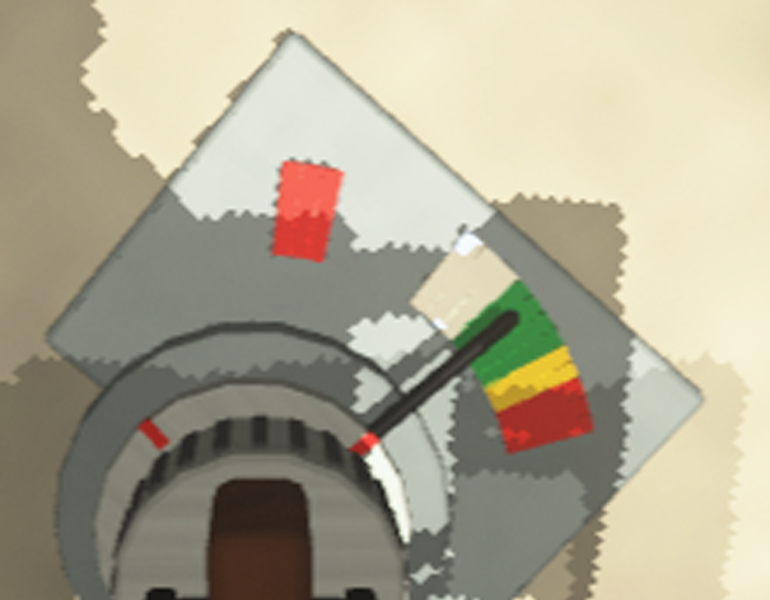

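View pics/s3.png

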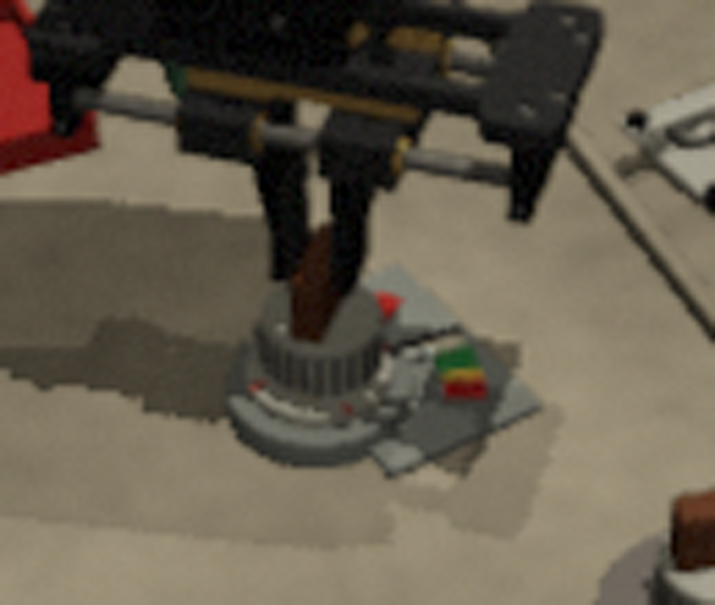

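Emit:
send_rows:
  targets: [0, 0, 0, 0, 0, -0.04, 0, 0, 0, 0, 0, -0.05, 0, 0, 0, 0, 0, -0.05, 0, 0, -0.0003, 0, 0, -0.05, 0, 0, -0.0003, 0, 0, -0.05, 0, 0, -0.0003, 0, 0, -0.05, 0, 0, -0.0003, 0, 0, -0.04, 0, 0, 0, 0, 0, 0]

```text
time_s: 18.95
position: [572.4, -34.8, 62.1]
ee_rot: [3.141, -0.003, 1.225]
force: [-1.7, -1.1, 4.2]
width: 0.15
```

```bash
python3 g.py 571.3 -34.1 64.6 1.758;python3 w.py w8
```

```text
t 18.95 pos [572.4 -34.8  62.1] [ 3.141e+00 -3.000e-03  1.225e+00] F [-1.7 -1.1  4.2] T [-0.18  0.27  0.04] w 13.1
shift mm [ 0.3 -1.2 -2.5] rot [ 0.0017 -0.0027 -0.5331]
18.95 [572.4 -34.8  62.1] [ 3.1407e+00 -3.0000e-03  1.2249e+00] [-1.7 -1.1  4.2] 0.1503582232864984
```

View pics/w8.png

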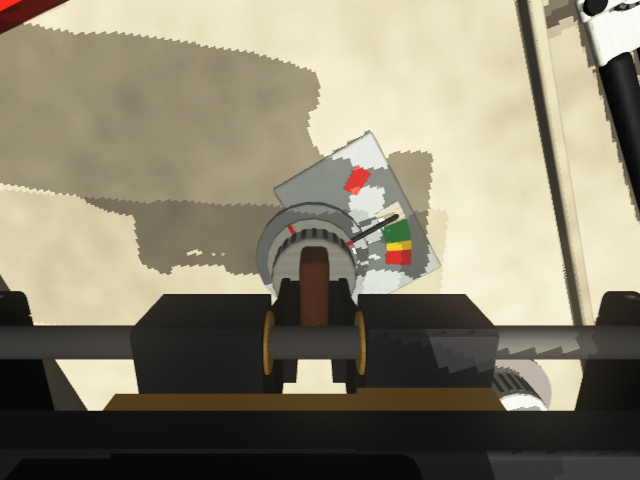

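Emit:
send_rows:
  targets: [0, 0, -0.0005, 0, 0, -0.03, 0, 0, -0.0005, 0, 0, -0.03, 0, 0, -0.0005, 0, 0, -0.03, 0, 0, -0.0004, 0, 0, -0.03, 0, 0, -0.0003, 0, 0, -0.03, 0, 0, -0.0002, 0, 0, -0.03, 0, 0, 0, 0, 0, 0, 0, 0, 0, 0, 0, 0]

```text
time_s: 19.8
position: [571.8, -34.4, 63.8]
ee_rot: [3.141, -0.003, 1.417]
force: [-0.2, -0.2, -1.1]
width: 0.151
```

```bash
python3 g.py 571.3 -34.1 64.6 1.758;python3 w.py w9
```

```text
t 19.8 pos [571.8 -34.4  63.8] [ 3.141e+00 -3.000e-03  1.417e+00] F [-0.2 -0.2 -1.1] T [-0.16  0.04 -0.02] w 13.1
shift mm [ 0.3 -0.6 -0.8] rot [ 0.0008 -0.0025 -0.3406]
19.8 [571.8 -34.4  63.8] [ 3.1412e+00 -2.6000e-03  1.4174e+00] [-0.2 -0.2 -1.1] 0.15089622293695698
```

View pics/w9.png

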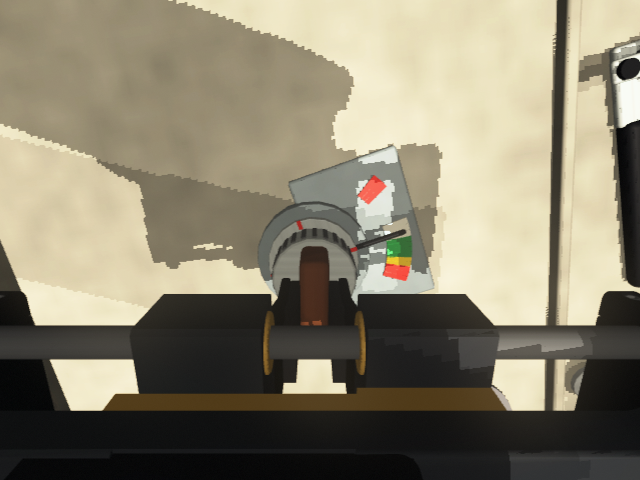

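Emit:
send_rows:
  targets: [0, 0, -0.0002, 0, 0, -0.05, 0, 0, -0.0002, 0, 0, -0.05, 0, 0, -0.0002, 0, 0, -0.05, 0, 0, -0.0002, 0, 0, -0.05, 0, 0, 0, 0, 0, -0.05, 0, 0, 0, 0, 0, -0.05, 0, 0, 0, 0, 0, -0.01, 0, 0, 0, 0, 0, 0]

```text
time_s: 20.65
position: [571.9, -35.1, 64.7]
ee_rot: [3.141, -0.001, 1.735]
force: [0.4, -0.3, 0.2]
width: 0.148
```

```bash
python3 g.py 571.3 -34.1 64.6 1.758
```

```text
t 20.65 pos [571.9 -35.1  64.7] [ 3.141e+00 -1.000e-03  1.735e+00] F [ 0.4 -0.3  0.2] T [-0.11  0.16 -0.1 ] w 12.9
shift mm [ 1.  -0.4  0.1] rot [ 0.001  -0.0012 -0.0225]
```

Aligned with the ticks again; lift gently.

Emit:
send_rows:
  targets: [0.0005, 0, 0, 0, 0, -0.02, 0, 0, -0.001, 0, 0, 0, 0, 0, -0.001, 0, 0, 0, 0, 0, -0.001, 0, 0, 0, 0, 0, -0.001, 0, 0, 0, 0, 0, -0.002, 0, 0, 0, 0, 0, -0.002, 0, 0, 0, 0, 0, 0, 0, 0, 0]

```text
time_s: 21.45
position: [571.7, -34.3, 73.1]
ee_rot: [3.141, -0.001, 1.754]
force: [-0.6, -0.2, -0.6]
width: 0.157
```

```bash
python3 g.py 571.3 -34.1 130 1.758
```

```text
t 21.45 pos [571.7 -34.3  73.1] [ 3.141e+00 -1.000e-03  1.754e+00] F [-0.6 -0.2 -0.6] T [-0.11 -0.    0.04] w 13.7
shift mm [  0.3  -0.3 -56.9] rot [ 0.0006 -0.001  -0.0038]
```

Emit:
send_rows:
  targets: [0, 0, -0.006, 0, 0, 0, 0, 0, -0.01, 0, 0, 0, 0, 0, -0.012, 0, 0, 0, 0, 0, -0.012, 0, 0, 0, 0, 0, -0.01, 0, 0, 0, 0, 0, -0.006, 0, 0, 0, 0, 0, 0, 0, 0, 0, 0, 0, 0, 0, 0, 0]

```text
time_s: 22.25
position: [572.3, -34.5, 135.6]
ee_rot: [3.139, -0.001, 1.754]
force: [0.3, 0.6, -0.5]
width: 0.153
```

```bash
python3 - <<'E'
from h import *
print(onz(cam('top'),(247,286),16))
T=cv2.imread('pics/top0.png');cv2.imwrite('pics/rz.png',cv2.resize(T[250:320,210:285],None,fx=7,fy=7,interpolation=cv2.INTER_CUBIC))
E
python3 g.py 510 110 140 1.758; python3 g.py 493 203 140 1.758
```

```text
[488.76950556 201.47550223  16.        ]
t 22.25 pos [572.3 -34.5 135.6] [ 3.139e+00 -1.000e-03  1.754e+00] F [ 0.3  0.6 -0.5] T [-0.06  0.03  0.01] w 13.3
shift mm [153.4 -34.9  -4.3] rot [ 0.0029 -0.0013 -0.004 ]
t 22.25 pos [572.3 -34.5 135.6] [ 3.139e+00 -1.000e-03  1.754e+00] F [ 0.3  0.6 -0.5] T [-0.06  0.03  0.01] w 13.3
shift mm [248.  -34.7  -4.2] rot [ 0.0029 -0.0013 -0.004 ]
```

View pics/rz.png

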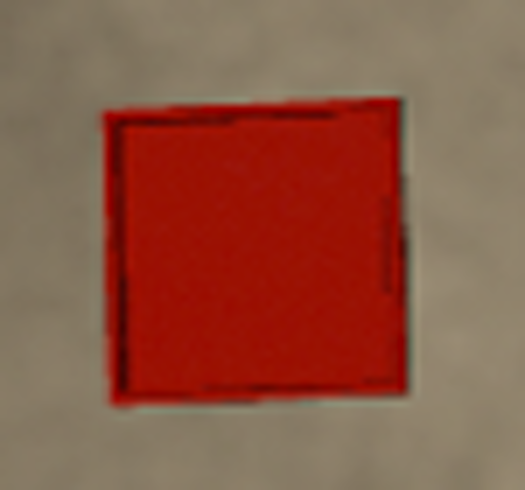

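Emit:
send_rows:
  targets: [0.012, -0.003, 0, 0.003, 0, 0, 0.024, -0.006, 0, 0, 0, 0, 0.026, -0.006, 0, 0, 0, 0, 0.026, -0.006, 0, 0, 0, 0, 0.026, -0.006, 0, 0, 0, 0, 0.022, -0.004, 0, 0, 0, 0, 0.01, -0.002, 0, 0, 0, 0, 0, 0, 0, 0, 0, 0]

```text
time_s: 23.05
position: [509.1, 106.3, 132.3]
ee_rot: [-3.136, 0.001, 1.752]
force: [-0.6, -0.5, -0.4]
width: 0.151
```

```bash
python3 g.py 493 203 140 1.758; python3 w.py w10
```

```text
t 23.05 pos [509.1 106.3 132.3] [-3.136e+00  1.000e-03  1.752e+00] F [-0.6 -0.5 -0.4] T [-0.07 -0.05 -0.01] w 13.1
shift mm [98.   1.5 -7.8] rot [-0.0051  0.0009 -0.0064]
23.05 [509.1 106.3 132.3] [-3.1364e+00  9.0000e-04  1.7516e+00] [-0.6 -0.5 -0.4] 0.15112480974975392
```

View pics/w10.png

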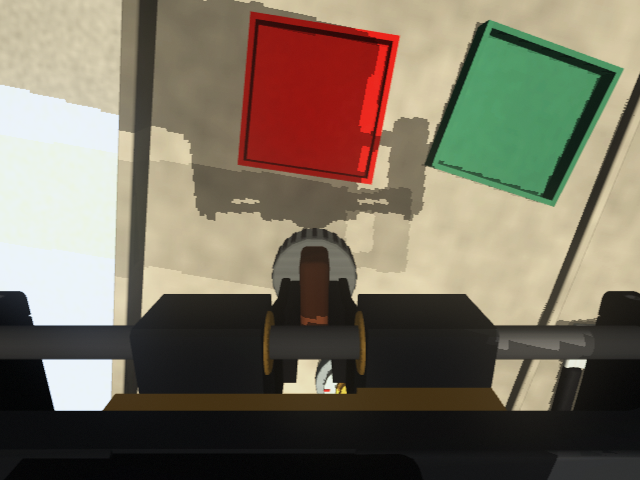

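```bash
python3 - <<'E'
from w import *
c=wc('w10')
for z in (14,18,22):
    P=np.array([onz(c,q,z) for q in [(251,12),(399,36),(372,184),(238,165)]])
    print(z,P.mean(0).round(1),np.linalg.norm(P-np.roll(P,-1,0),axis=1).round(1))
E
python3 g.py 490 201 130 1.752
```

```text
14 [492.7 201.4  14. ] [106.5 106.9 107.4 107.4]
18 [492.8 201.2  18. ] [105.  105.4 105.9 105.9]
22 [492.9 200.9  22. ] [103.6 104.  104.5 104.5]
t 23.1 pos [509.4 105.4 132.4] [-3.137e+00  1.000e-03  1.751e+00] F [-0.5 -0.5  0.1] T [-0.03  0.02 -0.01] w 13.2
shift mm [97.5 -2.   2.3] rot [-0.0049  0.0011 -0.0014]
```

Emit:
send_rows:
  targets: [0.008, 0, 0, -0.005, 0, 0, 0.016, 0, 0, 0, 0, 0, 0.02, 0, 0, 0, 0, 0, 0.02, 0, 0, 0, 0, 0, 0.018, 0, 0.004, 0, 0, 0, 0.011, 0, 0.01, 0, 0, 0, 0.003, 0, 0.012, 0, 0, 0, 0, 0, 0.008, 0, 0, 0]

```text
time_s: 23.9
position: [493.5, 202.8, 96.0]
ee_rot: [3.139, 0.002, 1.744]
force: [-0.2, -0.4, -1.1]
width: 0.153
```

```bash
python3 g.py 491.5 202 60 1.752
```

```text
t 23.9 pos [493.5 202.8  96. ] [3.139e+00 2.000e-03 1.744e+00] F [-0.2 -0.4 -1.1] T [-0.07  0.02  0.06] w 13.3
shift mm [-0.4 -2.2 36. ] rot [ 0.0025  0.002  -0.0084]
```

Emit:
send_rows:
  targets: [0, -0.002, 0.006, 0.002, 0.002, 0, 0, 0, 0.008, 0, 0, 0, 0, 0, 0.008, 0, 0, 0, 0, 0, 0.006, 0, 0, 0, 0, 0, 0.004, 0, 0, 0, 0, 0, 0.002, 0, 0, 0, 0, 0, 0.001, 0, 0, 0, 0, 0, 0, 0, 0, 0]

```text
time_s: 24.7
position: [491.5, 198.2, 56.4]
ee_rot: [-3.14, 0.002, 1.738]
force: [-0.1, -0.2, -1.0]
width: 0.15
```

```bash
python3 g.py 491.5 202 42 1.752
```

```text
t 24.7 pos [491.5 198.2  56.4] [-3.140e+00  2.000e-03  1.738e+00] F [-0.1 -0.2 -1. ] T [-0.06  0.02 -0.  ] w 13.0
shift mm [ 3.8  0.6 14.4] rot [-0.0014  0.002  -0.014 ]
```

Emit:
send_rows:
  targets: [0.002, 0, 0.002, 0, 0.002, 0, 0.001, 0, 0.002, 0, 0, 0, 0, 0, 0.002, 0, 0, 0, 0, 0, 0.001, 0, 0, 0, 0, 0, 0.001, 0, 0, 0, 0, 0, 0.001, 0, 0, 0, 0, 0, 0, 0, 0, 0, 0, 0, 0, 0, 0, 0]

```text
time_s: 25.5
position: [491.3, 202.0, 47.2]
ee_rot: [-3.141, -0.001, 1.739]
force: [-0.3, -0.4, -1.5]
width: 0.153
```

```bash
python3 g.py 491.5 202 42 1.752
```

```text
t 25.5 pos [491.3 202.   47.2] [-3.141e+00 -1.000e-03  1.739e+00] F [-0.3 -0.4 -1.5] T [-0.12  0.02 -0.01] w 13.3
shift mm [-0.   0.2  5.2] rot [-0.0004 -0.0009 -0.0134]
```

Emit:
send_rows:
  targets: [0, 0, 0.0007, 0, 0, 0, 0, 0, 0.0007, 0, 0, 0, 0, 0, 0.0007, 0, 0, 0, 0, 0, 0.0007, 0, 0, 0, 0, 0, 0.0007, 0, 0, 0, 0, 0, 0.0007, 0, 0, 0, 0, 0, 0.0005, 0, 0, 0, 0, 0, 0, 0, 0, 0]

```text
time_s: 26.3
position: [491.4, 202.0, 42.2]
ee_rot: [-3.141, -0.001, 1.739]
force: [0.0, 0.7, -1.1]
width: 0.153
```

```bash
python3 g.py 491.5 202 42 1.752
```

```text
t 26.3 pos [491.4 202.   42.2] [-3.141e+00 -1.000e-03  1.739e+00] F [ 0.   0.7 -1.1] T [-0.02  0.09  0.02] w 13.3
shift mm [-0.   0.1  0.2] rot [-0.0003 -0.001  -0.0135]
```

Emit:
send_rows:
  targets: [0, 0, 0.0005, 0, 0, 0, 0, 0, 0.0005, 0, 0, 0, 0, 0, 0.0005, 0, 0, 0, 0, 0, 0.0005, 0, 0, 0, 0, 0, 0.0005, 0, 0, 0, 0, 0, 0.0, 0, 0, 0, 0, 0, 0, 0, 0, 0, 0, 0, 0, 0, 0, 0]

```text
time_s: 27.1
position: [491.7, 202.2, 42.1]
ee_rot: [-3.14, -0.003, 1.738]
force: [-1.4, 0.7, -0.8]
width: 0.149
```

```bash
python3 g.py 491.5 202 42 1.752
```

```text
t 27.1 pos [491.7 202.2  42.1] [-3.140e+00 -3.000e-03  1.738e+00] F [-1.4  0.7 -0.8] T [-0.12  0.05  0.02] w 13.0
shift mm [-0.1 -0.2  0.1] rot [-0.0013 -0.0035 -0.0139]
```

Emit:
send_rows:
  targets: [0, 0, 0, 0, 0, 0, 0, 0, 0, 0, 0, 0, 0, 0, 0, 0, 0, 0, 0, 0, 0, 0, 0, 0, 0, 0, 0, 0, 0, 0, 0, 0, 0, 0, 0, 0, 0, 0, 0, 0, 0, 0, 0, 0, 0, 0, 0, 0]
  jaw: 0.045

```text
time_s: 27.9
position: [491.9, 202.2, 42.1]
ee_rot: [-3.141, -0.003, 1.738]
force: [-0.0, -0.4, -0.7]
width: 0.516
```

Emit:
send_rows:
  targets: [0, 0, -0.004, 0, 0, 0, 0, 0, -0.012, 0, 0, 0, 0, 0, -0.02, 0, 0, 0, 0, 0, -0.02, 0, 0, 0, 0, 0, -0.02, 0, 0, 0, 0, 0, -0.015, 0, 0, 0, 0, 0, -0.005, 0, 0, 0, 0, 0, 0, 0, 0, 0]

```text
time_s: 28.7
position: [492.5, 201.1, 145.8]
ee_rot: [-3.141, -0.004, 1.736]
force: [-0.1, 0.5, 0.2]
width: 0.517
```

```bash
python3 g.py 491.5 202 42 1.752; python3 w.py w11; python3 - <<'E'
from h import *
im=bot.grab_frame('side');cv2.imwrite('pics/s4.png',im[:,:,::-1])
E
```

```text
t 28.7 pos [492.5 201.1 145.8] [-3.141 -0.004  1.736] F [-0.1  0.5  0.2] T [-0.06  0.06  0.03] w 44.9
shift mm [  0.7  -0.8 103.8] rot [-0.0001 -0.004  -0.0155]
28.7 [492.5 201.1 145.8] [-3.1414 -0.004   1.7365] [-0.1  0.5  0.2] 0.5165694904888462
```

View pics/w11.png

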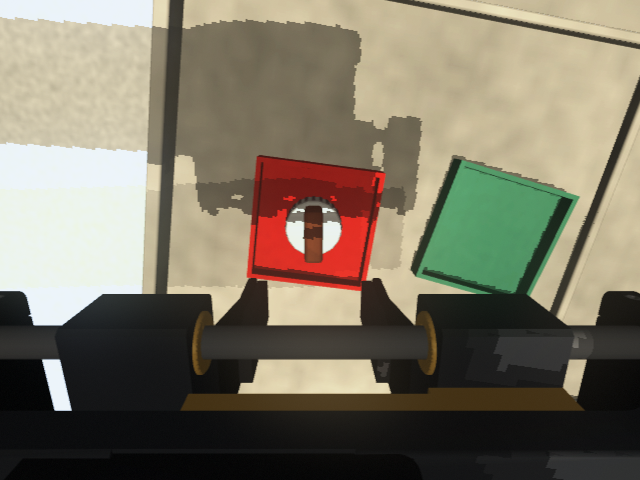

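View pics/s4.png

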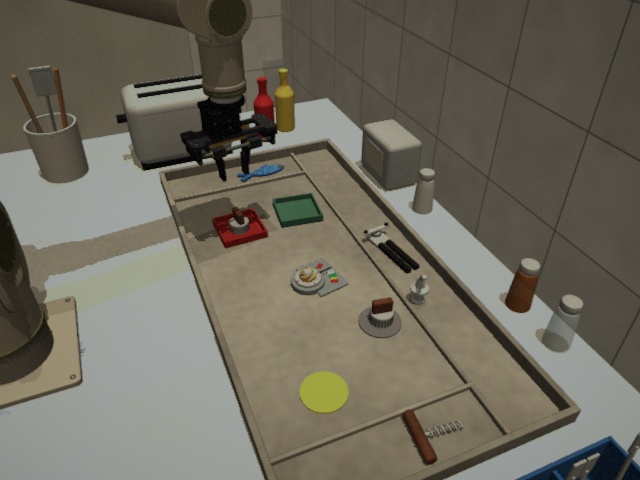

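```bash
python3 -c "
from workcell import bot
print(bot.observe()['time_s'],bot.sign_off())"
```

```text
the job is handed in; nothing more can be done
28.8 None
```

I checked the cap from the yellow mat, found it bad, and stood it in the red dish. I handed the job in at 28.8 s of the 58 s allowed; it reports no verdict.

**Screwing on:** I lowered the cap with its bar over the ticks and turned it 0.88 rad clockwise. The pointer swung to about 0.2 rad, in the green, and was held there for about half a second. It stayed below yellow in every picture I took.

**Why it is bad:** The cap stopped about 0.67 rad after it was lowered on (the 0.25 rad free turn plus about 0.4 rad of thread). It would not go down further under about 5 N of push. That puts it roughly 4 mm above the flange, by my estimate from its total drop. I did not measure the gap to the flange directly.

**Last checks:**
- The last pictures show the cap upright near the middle of the red dish, clear of the gripper, which I had raised about 100 mm above it.
- The grey-mat cap and the other things in the drawer look unmoved.

**What disagreed:**
- The cap met the gauge about 6 mm lower than I worked out from the sizes given. The camera heights showed the same 6 mm difference between the mat and the flange, so I went by contact and by the relative drop instead.
- When I set the cap down, the force reading showed no contact. I took it as standing because the arm stopped at the expected height, and the picture confirmed it.

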